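# Set the card lane and hold its sprung pusher back for loading

### The job

Get this spring-fed card tray ready for loading: slide the lane divider along the front rail until its panel lines up with the end of the label holder nearest to it, and let go of it. Then push the black sprung pusher right back past its last ratchet click and finish holding it there: its worn pawl clicks but no longer keeps it, and I will drop the boxes in while you hold. Leave the divider where you set it, and the stacked card boxes, the mug and the vase as they stand.

Things in the scene. Friction and masses are not known exactly. Their poses are not given: they have to be found in the camera images.
- tray: Wooden display tray, 270 (x) by 320 (y) mm, fixed on the white counter; place and yaw vary. Origin: centre of its underside. +x points to its back (away from the robot), +y to its left. Floor top 10 mm high, side and back walls 42 mm. Aluminium front rail (the front lip) at x -135 to -121 mm, 26 mm high. Pusher track along x at y = +78 mm, toothed rib beside it at y = +48 mm.
- divider_grip (a point): Centre of the top of the divider's grey ribbed grip, 86 mm high, on the front rail (tray x = -128 mm). Grip block: 26 mm along tray x, 14 along tray y, 37 to 86 mm high, on a foot 34 mm wide (y). The grey panel is one piece with it, centred on it in y: 4 mm thick, 77 mm high, tray x -116 to +116 mm. Axes as the tray's.
- divider (a joint): Travel of the divider along the rail in m, 0 to 0.135: 0 is near the tray's right-hand (-y) wall (panel at tray y = -128 mm), growing towards the tray's +y. Stays where it is left; about 2.5 N to move it.
- label: White label holder, 80 mm wide (y), fixed to the outside of the tray's front rail, sloping out and down; reaches 28 mm out, 28 mm high. Origin: its right-hand (-y) end, at counter level, at the rail's outer face (tray x = -135 mm); it runs from there 80 mm to +y. Axes parallel to the tray's. The middle of the divider panel belongs at y = 0 of this frame.
- pusher_face (a point): Middle of the top edge of the pusher paddle's front face, 116 mm high. Paddle: upright black plate, 84 mm wide (tray y), 6 thick, 18 to 116 mm high; its flat front face looks to tray -x. Ribs and a steel spring drum behind it. At rest the face is at tray x = -72, y = +78 mm, 49 mm behind the front rail. Slides only along tray x. Axes as the tray's.
- pusher (a joint): Travel of the pusher towards the tray's back in m: 0 (rest, sprung forward) to 0.122 (back stop). The spring pushes forward with 6 N at 0, 9 N at the back. A pawl clicks over three ratchet teeth at 0.050, 0.075 and 0.100, adding up to 8 N for a moment; past the last click from 0.107. The pawl does not keep it: let go, it runs forward to 0.
- stock_low: Lower of two cream card boxes lying stacked on the counter to the left of the tray, each 115 x 155 x 30 mm. Origin: centre of the underside. Leave alone.
- stock_top: Upper of the two card boxes. Origin: centre of its underside. Leave alone.
- mug: White mug, 80 mm across and 85 mm high, to the right of the tray. Origin: centre of its foot. Leave alone.
- vase: Terracotta vase, 76 mm across and 105 mm high, to the right of the tray towards its back. Origin: centre of its foot. Leave alone.
Mind the look-alikes: they are no part of the job. Leave any green look-alike of the label alone.

How it is judged:
On the way, in this order (a step that is already met when the one before it is completed fails the run):
1. the divider panel stands in line with the label holder's end and the robot is off it (y of divider_grip in the frame of label between -0.006 and 0.006 m and contact force between each of the fingers, the arm and divider below 0.5 N), for 0.2 s.
2. the robot has pushed the pusher back past its last click (value of joint pusher above 0.107 m and contact force between any of the fingers, the arm and pusher above 3 N), for 0.2 s.
At the end, for the whole second after the job is handed in: The robot holds the pusher still past its last click (travel over 107 mm, contact over 3 N), and the middle of the divider panel stands within 6 mm of the label holder's right-hand end (all of step 2 and velocity of joint pusher between -0.02 and 0.02 m/s and y of divider_grip in the frame of label between -0.006 and 0.006 m); the arm keeps its last pose, push and grip.
It fails at once if a card box is moved by more than 20 mm (distance of any of stock_low, stock_top from where it was at the start of the episode above 0.02 m).
It fails at once if the mug or the vase is moved by more than 20 mm or tipped (distance of any of mug, vase from where it was at the start of the episode above 0.02 m or angle between any of mug, vase's own z axis and vertical above 0.3 rad).
It also fails if it takes over 42 s, if anything falls off the work surface, if the arm or the gripper's body presses on something with over 40 N, if the wrist force passes 120 N, or if a joint passes its speed limit or range.

### The arm

A 6-joint arm with a two-finger parallel gripper is mounted at the origin on the work surface. World frame = base frame: x ahead of the robot, y to its left, z up, the work surface at z = 0. Lengths are in m, angles in rad, forces in N, time in s.
With the tool pointing down it reaches from about 0.25 to 0.775 m from the base axis. Payload 4 kg.
Tool frame: the origin (TCP) lies at the very end of the fingers, on their centre line; the grasp point (between the pads) lies hold_point_z behind it (hold_point_z is the distance from the TCP to the grasp point, in m); z points along the fingers, y is the direction in which the jaws open and shut (so a half turn about z gives the same grasp; the last joint's range is limited). The gripper opens to 94 mm and grips with 3 to 60 N. Pads are 16 mm wide; open, the fingers measure 119 mm over their backs; the gripper's body (75 mm by 177 mm) begins 78 mm behind the grasp point.
Start: joints at [-1.429, 0.087, 1.371, -0, 1.684, -0.103], TCP at [0.133, -0.534, 0.206] pointing down, gripper open.
Joint ranges: [-3.1, 3.1], [-0.76, 2.03], [0.27, 2.55], [-1.08, 4.22], [0.17, 2.65], [-2.57, 2.57]. Speed limits (rad/s): [2.79, 2.79, 3.14, 3.14, 3.14, 3.14].

### API

Orientations are given as [roll, pitch, yaw] about the fixed x, y, z axes, in that order (R = Rz(yaw) Ry(pitch) Rx(roll)).
In Python, from bench import * gives the robot as it stands.
- The arm moves only by the tool step_arm, never from a script. Its argument "increments" is text: rows parted by semicolons, each of 6 numbers parted by spaces: the shift along the tool's x, y, z in cm, then the turn, a rotation vector about the tool's x, y, z in rad. A call has 1 to 5 rows; each row shifts and turns the commanded pose from where the row before left it, along the tool's axes as they then stand; what a row does not reach is not made up. A row lasts 1/10 s, in which the tool goes at most 50 mm and 8.59 degrees, less where a joint would pass 70% of its speed; a pose out of reach is approached as far as the arm can. A call is refused whole if a number of a shift passes 5 or a number of a turn 0.15, either way. A call with a gripper value outside its range is refused whole. "claw" is the gripper's target within -1 to 1 (shut at 1, half-way at 0, fully open at -1), set as the call begins (left out, the last holds). The fingers move at their own pace and stop on an object; the grip force is fixed at half the most. Time passes only in rows, so rows that do not move let the fingers close. It gives the time, the measured TCP pose, the force and the opening at its end, in the units of the state.
- get_obs(): the state, without advancing time (a new reading comes with each control period).
- snapshot(name): name is "scene" or "top" or "wrist"; returns the picture (400x640x3 uint8, red, green, blue); there is no depth.
- calibration(name): a dict with "camera_matrix" (3x3 intrinsics, pixels), "k1" (the pictures are not rectified: a ray, as slopes to the right and down, at radius r is drawn at 1 + k1 r^2 times it, then the intrinsics apply), "eye" and "orientation" of the camera in the world; the wrist camera has in their place "tool_from_camera" (4x4, takes a point from camera to tool coordinates, whose origin is the TCP and whose axes are the flange's). Camera axes: x right, y up, looking along -z (the intrinsics and any distortion apply to the point x, -y, -z); pixel columns grow to the right and rows downward; lengths in m; the calibration is good to about 2 mm. A picture is of the moment at which its call begins: read the wrist's pose just before it. calibration takes no time and is no camera call.
- close_job(): hands the job in, once; it reports no verdict.
The state is a dict: "time": time; "joint_positions": joint angles; "qvel": joint speeds; "joint_torque": joint torques, N m; "tool_pos": TCP position; "ee_rot": TCP orientation; "wrist_force": force on the tool from outside, world axes, zero at the start; "wrist_torque": the same for the moment, N m; "width": finger opening in m.
Only numpy, scipy, OpenCV 4.12 (cv2) and the standard library are available. Lean on these libraries where they do the work, as an engineer would, in place of code of your own. Each camera call takes 0.05 s, during which the arm holds its last target. There are 200 camera calls.

## Working session

There is one attempt and no reset: what is moved stays moved. The work goes in short steps, Python scripts to look and compute and a tool call to move; the robot and the scene stay as the last step left them, time stands still between calls to the robot, and variables do not carry over. Pictures are saved under pics/ and viewed, about 8 in all and at most 12, crops included, and the job is handed in when it is done.

Besides the shell and the picture viewer there is one more tool, called after "Request:" in YAML: its name, and indented under it one key for each argument. step_arm: Moves the arm, as the interface text tells. Its arguments: {"type":"object","properties":{"increments":{"type":"string"},"claw":{"type":"number"}},"required":["increments"]}

```bash
mkdir -p pics; ls; python3 - <<'E'
from bench import *
import cv2
o=get_obs(); print(o)
for n in("scene","top"):
    cv2.imwrite(f"pics/{n}0.png",snapshot(n)[:,:,::-1]); print(n,calibration(n))
print(calibration("wrist"))
E
```

```text
pics
{'time': 0.0, 'joint_positions': array([-1.42909402e+00,  8.79492854e-02,  1.37222164e+00,  1.96886381e-05,
        1.68360615e+00, -1.03068268e-01]), 'qvel': array([-1.96939845e-03, -4.15575592e-04, -6.25836866e-04, -6.28965572e-05,
       -1.55556865e-04,  6.07874994e-04]), 'joint_torque': array([ 1.35036029e-03, -3.40179491e+01, -3.02423465e+01,  7.19160726e-02,
        3.30961961e-02, -1.91711724e-04]), 'tool_pos': array([ 0.13322578, -0.53306211,  0.20432385]), 'ee_rot': array([-3.13942183e+00, -2.44210872e-04,  2.44772506e-01]), 'wrist_force': array([-0.28267275,  0.09879792,  0.27797855]), 'wrist_torque': array([0.00951137, 0.00579582, 0.02644462]), 'width': 0.09446260086882684}
scene {'camera_matrix': array([[366.54416491,   0.        , 321.17394182],
       [  0.        , 366.54416491, 200.87721956],
       [  0.        ,   0.        ,   1.        ]]), 'k1': -0.0679903940589499, 'eye': array([0.91552543, 0.31799666, 0.88060366]), 'orientation': array([ 0.55407449, -0.00666798,  2.2765757 ])}
top {'camera_matrix': array([[425.99407839,   0.        , 325.48245336],
       [  0.        , 425.99407839, 194.04993568],
       [  0.        ,   0.        ,   1.        ]]), 'k1': -0.016613575950399608, 'eye': array([0.45570083, 0.02884896, 1.16986992]), 'orientation': array([ 6.47038468e-02,  1.91849074e-04, -1.56185257e+00])}
{'camera_matrix': array([[277.83049847,   0.        , 311.92367301],
       [  0.        , 277.83049847, 196.56713811],
       [  0.        ,   0.        ,   1.        ]]), 'k1': -0.03976268207623447, 'tool_from_camera': array([[-1.44985610e-04,  9.65442807e-01,  2.60614977e-01,
         7.57670263e-02],
       [ 9.99999971e-01,  1.90360436e-04, -1.48865226e-04,
         1.42680141e-03],
       [-1.93331643e-04,  2.60614947e-01, -9.65442806e-01,
        -1.79904002e-01],
       [ 0.00000000e+00,  0.00000000e+00,  0.00000000e+00,
         1.00000000e+00]])}
```

View pics/top0.png

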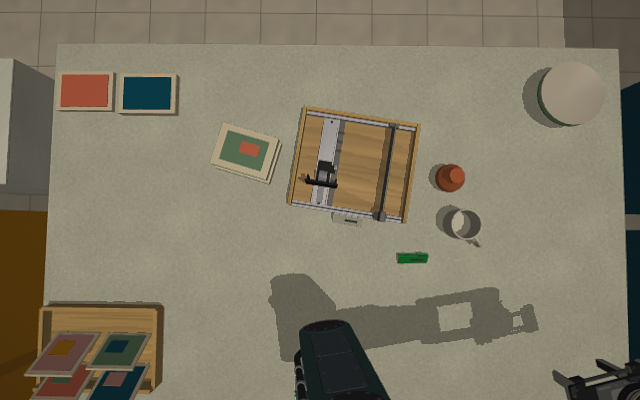

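View pics/scene0.png

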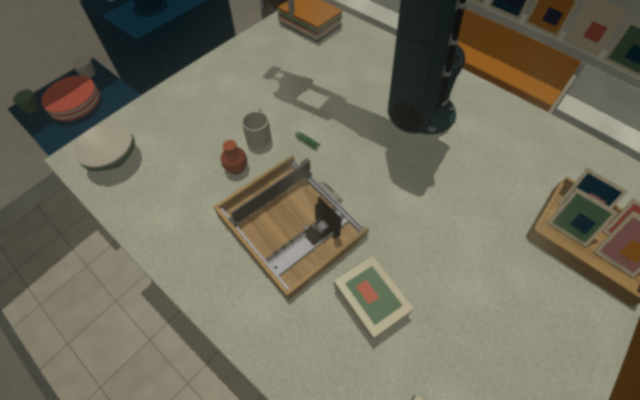

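The top view shows the tray around pixels (288–420, 106–222). The divider grip is near (380,215), the white label near (348,219), the pusher near (321,178) and the green decoy at (412,258). I'll enlarge the tray and set up ray casting.

```bash
cat > h.py <<'E'
from bench import *
import numpy as np, cv2
from scipy.spatial.transform import Rotation as R
def campose(n,o=None):
    c=calibration(n)
    if n!="wrist": return c,R.from_euler("xyz",c["orientation"]).as_matrix(),np.array(c["eye"])
    T=np.eye(4);T[:3,:3]=R.from_euler("xyz",o["ee_rot"]).as_matrix();T[:3,3]=o["tool_pos"]
    M=T@c["tool_from_camera"];return c,M[:3,:3],M[:3,3]
def ray(n,px,o=None):
    c,Rm,e=campose(n,o);K=c["camera_matrix"]
    u=cv2.undistortPoints(np.array([[px]],float),K,np.array([c["k1"],0,0,0.]))[0,0]
    return e,Rm@np.array([u[0],-u[1],-1])
def onz(n,px,z,o=None):
    e,d=ray(n,px,o);return e+d*(z-e[2])/d[2]
def proj(n,P,o=None):
    c,Rm,e=campose(n,o);q=(np.atleast_2d(P)-e)@Rm;q[:,1:]*=-1
    return cv2.projectPoints(q,np.zeros(3),np.zeros(3),c["camera_matrix"],np.array([c["k1"],0,0,0.]))[0][:,0]
E
python3 - <<'E'
import cv2
a=cv2.imread("pics/top0.png")[95:235,280:430]
cv2.imwrite("pics/topc.png",cv2.resize(a,(600,560),interpolation=cv2.INTER_CUBIC))
E
```

```text
(no output)
```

View pics/topc.png

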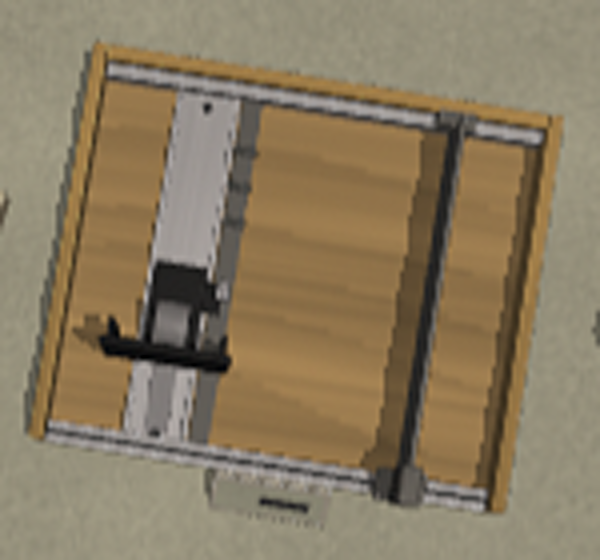

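The enlarged crop shows the tray's wall-top corners at about (97,43), (563,117), (505,512) and (30,438). The grip top is at about (405,480). The label runs from (210,490) to (328,510).

```bash
python3 - <<'E'
from h import *
f=lambda u,v:((u+.5)/4-.5+280,(v+.5)/4-.5+95)
bl,br,fr,fl=[onz("top",f(*p),.042)[:2] for p in((97,43),(563,117),(505,512),(30,438))]
print(bl,br,fr,fl); n=np.linalg.norm
print("sizes",n(bl-br),n(fl-fr),n(bl-fl),n(br-fr))
c=(bl+br+fr+fl)/4
yaw=np.arctan2(*((bl-br)+(fl-fr))[::-1])-np.pi/2; yaw2=np.arctan2(*((bl-fl)+(br-fr))[::-1]); print("c",c,yaw,yaw2)
y=(yaw+yaw2)/2; M=np.array([[np.cos(y),-np.sin(y)],[np.sin(y),np.cos(y)]])
t=lambda P:(P[:2]-c)@M
print("grip",t(onz("top",f(403,483),.086)),"label R",t(onz("top",f(328,508),.024)),"L",t(onz("top",f(208,488),.024)),"pusher",t(onz("top",f(103,340),.116)),t(onz("top",f(230,362),.116)))
w=lambda P:np.append(c+M@np.array(P[:2]),P[2])
print("world grip",w(t(onz("top",f(403,483),.086)).tolist()+[.086]),"pf0",w((-.072,.078,.116)),"pf1",w((.048,.078,.116)))
E
```

```text
[0.7674205  0.09001335] [ 0.71986893 -0.22338277] [ 0.45498418 -0.18345521] [0.50111866 0.13110516]
sizes 0.31698309127166285 0.3179254842011551 0.2694535394761547 0.26787710060236647
c [ 0.61084807 -0.04642987] -0.14809959117681726 -0.15135872046647322
grip [-0.12692266 -0.08378186] label R [-0.14928617 -0.04429413] L [-0.14876493  0.03734488] pusher [-0.06967366  0.11729118] [-0.07075554  0.03725096]
world grip [ 0.47284771 -0.11034125  0.086     ] pf0 [0.55128892 0.04143769 0.116     ] pf1 [0.6699463  0.02353726 0.116     ]
```

Request:
step_arm:
  increments: "3.9 -3 0 0 0 0; 3.9 -3 0 0 0 0; 3.9 -3 0 0 0 0; 3.9 -3 0 0 0 0; 3.9 -3 0 0 0 0"
  claw: -1

```text
time: 0.6
tool_pos: [0.2868, -0.339, 0.205]
ee_rot: [-3.141, 0.0, 0.244]
wrist_force: [1.1, -0.6, 0.2]
width: 0.0944
```

Request:
step_arm:
  increments: "3.9 -3 0 0 0 0; 3.9 -3 0 0 0 0; 3.9 -3 0 0 0 0; 3.9 -3 0 0 0 0; 3.9 -3 0 0 0 0"

```text
time: 1.1
tool_pos: [0.4396, -0.1461, 0.2052]
ee_rot: [3.141, 0.0, 0.245]
wrist_force: [-0.3, -0.7, 0.7]
width: 0.0941
```

Request:
step_arm:
  increments: "0 0 0 0 0 0.13; 0 0 0 0 0 0.13; 0 0 0 0 0 0.13; 0 0 0 0 0 0"

```text
time: 1.5
tool_pos: [0.4388, -0.1477, 0.2049]
ee_rot: [-3.141, 0.001, -0.144]
wrist_force: [-0.2, -0.4, -0.4]
width: 0.0938
```

```bash
cat >> h.py <<'E'
def togo(P,yaw,o=None):
    "tool-frame shift (cm) and turn (rad) from the measured pose to P with the tool pointing down at yaw"
    o=o or get_obs();A=R.from_euler("xyz",o["ee_rot"]);B=R.from_euler("xyz",[np.pi,0,yaw])
    print("at",o["time"],o["tool_pos"].round(4),o["ee_rot"].round(3),"F",o["wrist_force"].round(1),"w",round(o["width"],4))
    print("shift cm",(A.inv().apply(np.array(P)-o["tool_pos"])*100).round(2),"turn",(A.inv()*B).as_rotvec().round(3))
E
python3 - <<'E'
from h import *
o=get_obs();togo([.473,-.110,.2],-.15,o)
im=snapshot("wrist")[:,:,::-1];cv2.imwrite("pics/w1.png",im)
E
```

```text
at 1.5 [ 0.4388 -0.1477  0.2049] [-3.141e+00  1.000e-03 -1.440e-01] F [-0.2 -0.4 -0.4] w 0.0938
shift cm [ 2.84 -4.22  0.49] turn [-0.     0.001  0.006]
```

View pics/w1.png

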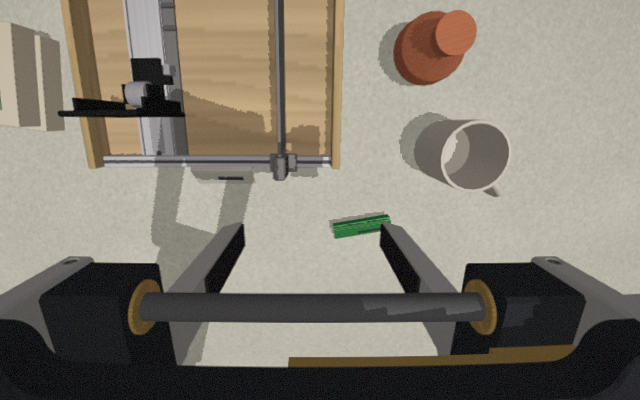

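The wrist view shows the grip at about (281,165) and the label from roughly (193,173) to (252,178). The tray front is level with the image. I'll zoom in for a sharper reading.

```bash
python3 - <<'E'
import cv2
a=cv2.imread("pics/w1.png")[140:200,180:340]
cv2.imwrite("pics/w1c.png",cv2.resize(a,(800,300),interpolation=cv2.INTER_CUBIC))
E
```

```text
(no output)
```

View pics/w1c.png

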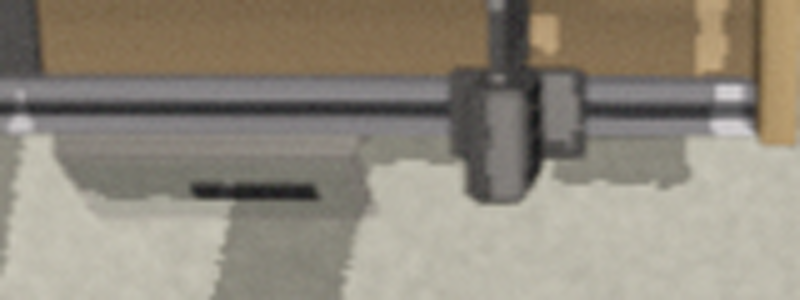

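In the zoomed crop the label's top edge runs from (52,138) to (360,138). The grip top is centred near (507,145), the foot spans columns 450–585, and the panel top is centred at column 508.

```bash
python3 - <<'E'
from h import *
o=get_obs()
f=lambda u,v:((u+.5)/5-.5+180,(v+.5)/5-.5+140)
y=-.15;M=np.array([[np.cos(y),-np.sin(y)],[np.sin(y),np.cos(y)]]);c=np.array([.6108,-.0464])
def t(n,p,z): P=onz("wrist",f(*p),z,o); print(n,P.round(4),((P[:2]-c)@M).round(4))
t("label L",(52,138),.028);t("label R",(360,138),.028);t("label Rlow",(370,205),.008)
t("grip",(507,145),.086);t("footL",(450,110),.037);t("footR",(585,110),.037);t("panel",(508,20),.077)
t("rail front L",(10,133),.026);t("rail front R",(740,136),.026);t("wallR out front top",(797,145),.042);
E
```

```text
label L [0.4805 0.0054 0.028 ] [-0.1366  0.0318]
label R [ 0.4688 -0.0745  0.028 ] [-0.1362 -0.049 ]
label Rlow [ 0.4474 -0.0688  0.008 ] [-0.1582 -0.0465]
grip [ 0.4701 -0.1197  0.086 ] [-0.1282 -0.0935]
footL [ 0.4736 -0.1005  0.037 ] [-0.1276 -0.074 ]
footR [ 0.4688 -0.1341  0.037 ] [-0.1273 -0.1079]
panel [ 0.4959 -0.1234  0.077 ] [-0.1021 -0.0933]
rail front L [0.4832 0.0171 0.026 ] [-0.1357  0.0437]
rail front R [ 0.4549 -0.1721  0.026 ] [-0.1354 -0.1476]
wallR out front top [ 0.4533 -0.1853  0.042 ] [-0.135  -0.1609]
```

Request:
step_arm:
  increments: "2.7 -3.3 0 0 0 0.006; 0 0 3 0 0 0; 0 0 4 0 0 0; 0 0 3.5 0 0 0; 0 0 0 0 0 0"

```text
time: 2.05
tool_pos: [0.4662, -0.1178, 0.0946]
ee_rot: [-3.139, 0.012, -0.149]
wrist_force: [0.3, 0.3, -1.7]
width: 0.094
```

```bash
python3 - <<'E'
from h import *
o=get_obs();togo([.4704,-.1188,.048],-.15,o)
E
```

```text
at 2.05 [ 0.4662 -0.1178  0.0946] [-3.139  0.012 -0.149] F [ 0.3  0.3 -1.7] w 0.094
shift cm [0.49 0.05 4.66] turn [-0.003  0.012  0.001]
```

Request:
step_arm:
  increments: "0.4 0 2.3 0 0 0; 0 0.1 2.3 0 0 0; 0 0 0 0 0 0; 0 0 0 0 0 0"

```text
time: 2.45
tool_pos: [0.475, -0.1214, 0.0561]
ee_rot: [3.141, -0.002, -0.151]
wrist_force: [0.7, 0.4, 0.7]
width: 0.0939
```

Request:
step_arm:
  increments: "0 0 0 0 0 0; 0 0 0 0 0 0; 0 0 0 0 0 0; 0 0 0 0 0 0; 0 0 0 0 0 0"
  claw: 1

```text
time: 2.95
tool_pos: [0.4744, -0.1209, 0.0547]
ee_rot: [3.141, -0.0, -0.151]
wrist_force: [0.0, -0.2, -0.3]
width: 0.0571
```

```bash
python3 - <<'E'
from h import *
togo([.4704,-.1188,.048],-.15)
E
```

```text
at 2.95 [ 0.4744 -0.1209  0.0547] [ 3.141 -0.    -0.151] F [ 0.  -0.2 -0.3] w 0.0571
shift cm [-0.43 -0.15  0.67] turn [ 0.    -0.    -0.001]
```

Request:
step_arm:
  increments: "-0.3 -0.1 0.4 0 0 0; 0 0 0 0 0 0; 0 0 0 0 0 0; 0 0 0 0 0 0; 0 0 0 0 0 0"

```text
time: 3.45
tool_pos: [0.4715, -0.1189, 0.0504]
ee_rot: [-3.14, -0.0, -0.151]
wrist_force: [1.0, 2.0, -0.2]
width: 0.0175
```

Request:
step_arm:
  increments: "0 0 0 0 0 0; 0 0 0 0 0 0; 0 0 0 0 0 0; 0 0 0 0 0 0"

```text
time: 3.85
tool_pos: [0.4715, -0.1192, 0.0504]
ee_rot: [-3.141, -0.0, -0.151]
wrist_force: [0.7, 1.9, -0.4]
width: 0.0142
```

Request:
step_arm:
  increments: "0 -1.1 0 0 0 0; 0 -1.1 0 0 0 0; 0 -1.1 0 0 0 0; 0 -1.1 0 0 0 0; 0 0 0 0 0 0"

```text
time: 4.35
tool_pos: [0.4784, -0.0737, 0.0505]
ee_rot: [-3.14, -0.0, -0.149]
wrist_force: [2.3, 2.9, -1.1]
width: 0.0142
```

```bash
python3 - <<'E'
from h import *
o=get_obs();togo([.4781,-.0755,.05],-.15,o)
y=-.15;M=np.array([[np.cos(y),-np.sin(y)],[np.sin(y),np.cos(y)]]);c=np.array([.6108,-.0464])
print((o["tool_pos"][:2]-c)@M)
im=snapshot("wrist")[:,:,::-1];cv2.imwrite("pics/w2.png",cv2.resize(im[90:290,180:440],(780,600),interpolation=cv2.INTER_CUBIC))
E
```

```text
at 4.35 [ 0.4784 -0.0737  0.0505] [-3.14  -0.    -0.149] F [ 2.3  2.9 -1.1] w 0.0142
shift cm [-0.01  0.18  0.04] turn [-0.002 -0.     0.001]
[-0.12681126 -0.04679065]
```

View pics/w2.png

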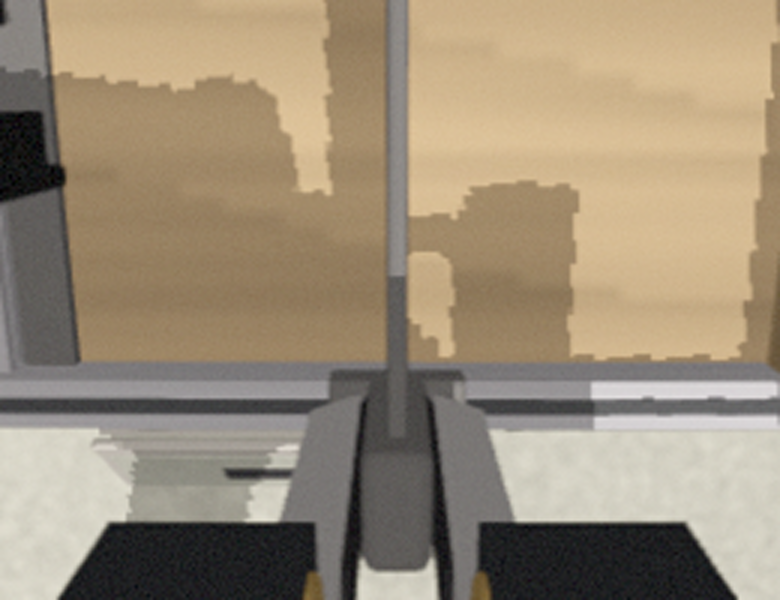

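The panel is gripped and the label's right end is hidden behind the finger. The TCP reads tray y −0.0468 against the measured label end of −0.0485, so I'll nudge it back slightly, release, rise and look again.

Request:
step_arm:
  increments: "0 0.15 0 0 0 0; 0 0 0 0 0 0; 0 0 0 0 0 0"

```text
time: 4.7
tool_pos: [0.4779, -0.0772, 0.0505]
ee_rot: [-3.141, -0.0, -0.151]
wrist_force: [1.3, 2.8, -0.7]
width: 0.0138
```

Request:
step_arm:
  increments: "0 0 0 0 0 0; 0 0 0 0 0 0; 0 0 0 0 0 0; 0 0 0 0 0 0; 0 0 0 0 0 0"
  claw: 0

```text
time: 5.2
tool_pos: [0.4778, -0.0776, 0.0505]
ee_rot: [3.141, -0.0, -0.151]
wrist_force: [-0.4, -0.0, 0.5]
width: 0.0461
```

Request:
step_arm:
  increments: "0 0 -3 0 0 0; 0 0 -4 0 0 0; 0 0 -4 0 0 0; 0 0 -3 0 0 0; 0 0 0 0 0 0"

```text
time: 5.7
tool_pos: [0.4806, -0.0783, 0.1962]
ee_rot: [3.14, -0.011, -0.151]
wrist_force: [0.4, -0.4, 0.0]
width: 0.0469
```

```bash
python3 - <<'E'
from h import *
o=get_obs();togo([.4781,-.0755,.05],-.15,o); np.save("o3.npy",np.r_[o["tool_pos"],o["ee_rot"]])
im=snapshot("wrist")[:,:,::-1];cv2.imwrite("pics/w3.png",im);cv2.imwrite("pics/w3c.png",cv2.resize(im[120:210,180:360],(720,360),interpolation=cv2.INTER_CUBIC))
E
```

```text
at 5.7 [ 0.4806 -0.0783  0.1962] [ 3.14  -0.011 -0.151] F [ 0.4 -0.4  0. ] w 0.0469
shift cm [-0.45 -0.26 14.62] turn [ 0.002 -0.011 -0.001]
```

View pics/w3c.png

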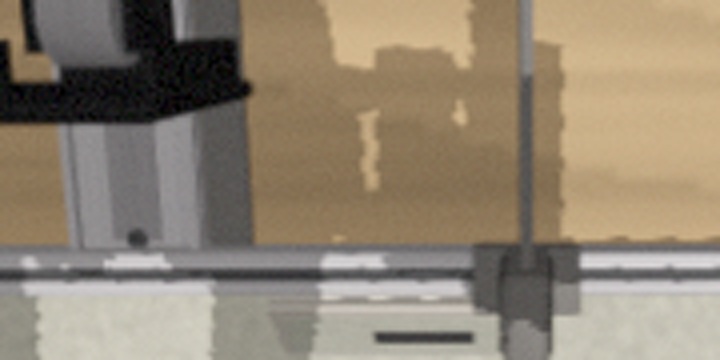

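The label's left end is at about (270,303), and its right end disappears under the grip at about 500. The foot spans 473–579 and the panel is at column 526. I'll compute from these and view a sharper crop of the label's right end.

```bash
python3 - <<'E'
from h import *
a=np.load("o3.npy");o=dict(tool_pos=a[:3],ee_rot=a[3:])
f=lambda u,v:((u+.5)/4-.5+180,(v+.5)/4-.5+120)
y=-.15;M=np.array([[np.cos(y),-np.sin(y)],[np.sin(y),np.cos(y)]]);c=np.array([.6108,-.0464])
def t(n,p,z): P=onz("wrist",f(*p),z,o); print(n,P.round(4),((P[:2]-c)@M).round(4))
t("label L",(270,303),.028);t("slotL",(377,337),.018);t("slotR",(473,337),.018)
t("footL",(473,280),.037);t("footR",(579,280),.037);t("panel",(526,100),.077);t("grip",(526,310),.086)
a=np.array([.4701,-.1197]) # earlier slot
im=cv2.imread("pics/w3.png")[170:240,230:350];cv2.imwrite("pics/w3d.png",cv2.resize(im,(720,420),interpolation=cv2.INTER_CUBIC))
# slot in first wrist picture
o1=dict(tool_pos=np.array([.4388,-.1477,.2049]),ee_rot=np.array([-3.141,.001,-.144]))
g=lambda u,v:((u+.5)/5-.5+180,(v+.5)/5-.5+140)
for p in((192,190),(318,190)): P=onz("wrist",g(*p),.018,o1);print("slot1",((P[:2]-c)@M).round(4))
E
```

```text
label L [0.4791 0.0054 0.028 ] [-0.1379  0.0315]
slotL [ 0.46   -0.0251  0.018 ] [-0.1523 -0.0015]
slotR [ 0.4551 -0.057   0.018 ] [-0.1524 -0.0337]
footL [ 0.4787 -0.0618  0.037 ] [-0.1283 -0.0349]
footR [ 0.4737 -0.0947  0.037 ] [-0.1284 -0.0682]
panel [ 0.534  -0.0871  0.077 ] [-0.0699 -0.0517]
grip [ 0.4792 -0.0787  0.086 ] [-0.1253 -0.0516]
slot1 [-0.152  -0.0004]
slot1 [-0.1519 -0.0346]
```

View pics/w3d.png

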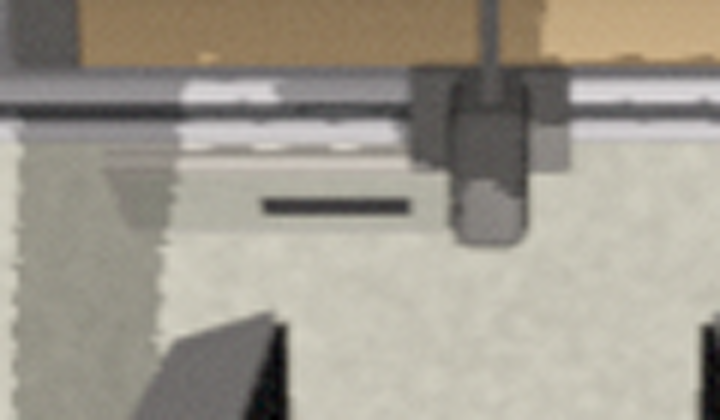

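The label's left end is at tray y +0.0315, so its right end is at −0.0485, matching the direct reading of −0.049. The panel stands at −0.051, about 2.5 mm short: inside tolerance, but there's time to regrip and correct it.

Request:
step_arm:
  increments: "-0.3 0 3 0 0 0; 0 0 4 0 0 0; 0 0 4 0 0 0; 0 0 3 0 0 0; 0 0 0 0 0 0"

```text
time: 6.25
tool_pos: [0.4691, -0.0754, 0.0434]
ee_rot: [-3.14, 0.015, -0.151]
wrist_force: [-0.1, 1.1, -0.5]
width: 0.0467
```

Request:
step_arm:
  increments: "0 0 0 0 0 0; 0 0 0 0 0 0; 0 0 0 0 0 0; 0 0 0 0 0 0; 0 0 0 0 0 0"
  claw: 1

```text
time: 6.75
tool_pos: [0.4758, -0.0772, 0.0518]
ee_rot: [3.141, -0.003, -0.151]
wrist_force: [-1.2, 0.1, 1.6]
width: 0.0135
```

Request:
step_arm:
  increments: "0 0 0 0 0 0; 0 -0.15 0 0 0 0; 0 -0.1 0 0 0 0; 0 0 0 0 0 0; 0 0 0 0 0 0"

```text
time: 7.25
tool_pos: [0.4761, -0.0753, 0.0518]
ee_rot: [3.14, -0.003, -0.151]
wrist_force: [-1.5, -2.2, 5.7]
width: 0.0138
```

```bash
python3 - <<'E'
from h import *
o=get_obs();togo([.478,-.075,.05],-.15,o)
y=-.15;M=np.array([[np.cos(y),-np.sin(y)],[np.sin(y),np.cos(y)]]);c=np.array([.6108,-.0464])
print((o["tool_pos"][:2]-c)@M)
E
```

```text
at 7.25 [ 0.4761 -0.0753  0.0518] [ 3.14e+00 -3.00e-03 -1.51e-01] F [-1.5 -2.2  5.7] w 0.0138
shift cm [ 0.18 -0.06  0.18] turn [ 0.001 -0.003 -0.001]
[-0.12885412 -0.04867029]
```

Request:
step_arm:
  increments: "0 0 0 0 0 0; 0 0 0 0 0 0; 0 0 0 0 0 0; 0 0 0 0 0 0; 0 0 0 0 0 0"
  claw: 0

```text
time: 7.75
tool_pos: [0.475, -0.0744, 0.0501]
ee_rot: [-3.142, 0.001, -0.151]
wrist_force: [0.1, 0.1, 1.0]
width: 0.0468
```

Request:
step_arm:
  increments: "0 0 -3 0 0 0; 0 0 -4 0 0 0; 0 0 -4 0 0 0; 0 0 -3 0 0 0; 0 0 0 0 0 0"

```text
time: 8.25
tool_pos: [0.478, -0.0752, 0.196]
ee_rot: [3.14, -0.011, -0.151]
wrist_force: [0.3, 0.5, -0.9]
width: 0.0471
```

Request:
step_arm:
  increments: "0 -4 0 0 0 0; 0 -4 0 0 0 0; 0 -4 0 0 0 0; 0 0 0 0 0 0; 0 0 0 0 0 0"
  claw: 1

```text
time: 8.75
tool_pos: [0.4927, 0.0446, 0.1889]
ee_rot: [3.141, 0.002, -0.149]
wrist_force: [0.1, -0.1, 0.5]
width: 0.0104
```

```bash
python3 - <<'E'
from h import *
o=get_obs();togo([.5276,.0450,.045],-.15,o); np.save("o4.npy",np.r_[o["tool_pos"],o["ee_rot"]])
im=snapshot("wrist")[:,:,::-1];cv2.imwrite("pics/w4.png",im);cv2.imwrite("pics/w4c.png",cv2.resize(im[60:260,200:460],(780,600),interpolation=cv2.INTER_CUBIC))
E
```

```text
at 8.75 [0.4927 0.0446 0.1889] [ 3.141e+00  2.000e-03 -1.490e-01] F [ 0.1 -0.1  0.5] w 0.0104
shift cm [ 3.48 -0.57 14.39] turn [0.001 0.002 0.001]
```

View pics/w4c.png

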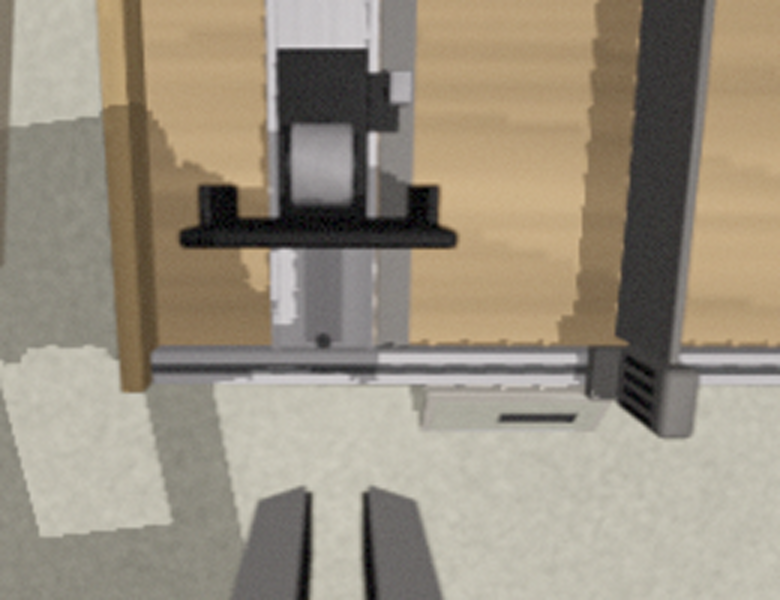

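The pusher face edge spans (180–457, 240). The label's top edge runs from (422,388) to (617,390), the panel's top strip is at about (688,300), and the foot's left edge is at about (590,355). I'll check these numerically.

```bash
python3 - <<'E'
from h import *
a=np.load("o4.npy");o=dict(tool_pos=a[:3],ee_rot=a[3:])
f=lambda u,v:((u+.5)/3-.5+200,(v+.5)/3-.5+60)
y=-.15;M=np.array([[np.cos(y),-np.sin(y)],[np.sin(y),np.cos(y)]]);c=np.array([.6108,-.0464])
def t(n,p,z): P=onz("wrist",f(*p),z,o); print(n,((P[:2]-c)@M).round(4))
t("label L",(422,388),.028);t("label R",(617,390),.028);t("label Rlow",(595,430),.008)
t("footL",(590,360),.037);t("panel",(689,300),.077);t("grip",(680,400),.086)
t("pusher L",(180,238),.116);t("pusher R",(457,238),.116);t("pusher mid front",(320,246),.116)
E
```

```text
label L [-0.1366  0.035 ]
label R [-0.1374 -0.0477]
label Rlow [-0.1609 -0.0463]
footL [-0.1226 -0.0323]
panel [-0.0926 -0.0534]
grip [-0.1267 -0.0502]
pusher L [-0.0691  0.1178]
pusher R [-0.0691  0.0352]
pusher mid front [-0.0715  0.076 ]
```

The foot centre is at −0.049 and the label end at −0.048 ±0.001. The pusher face is at x −0.0715 and y 0.0765, as specified. The panel reading of −0.053 fits the others if its top is about 87 mm up (77 mm above the floor). The divider is set, so I'll go down in front of the pusher.

Request:
step_arm:
  increments: "3.5 -0.5 0 0 0 0; 0 0 2 0 0 0; 0 0 3.5 0 0 0; 0 0 3 0 0 0; 0 0 0 0 0 0"

```text
time: 9.3
tool_pos: [0.5247, 0.0422, 0.0998]
ee_rot: [3.14, 0.011, -0.154]
wrist_force: [-1.4, -0.4, -0.7]
width: 0.0007
```

Request:
step_arm:
  increments: "0 0 2 0 0 0; 0 0 2 0 0 0; 0 0 1.5 0 0 0; 0 0 0 0 0 0; 0 0 0 0 0 0"

```text
time: 9.8
tool_pos: [0.5295, 0.043, 0.0519]
ee_rot: [3.142, -0.002, -0.152]
wrist_force: [0.3, 0.1, 0.7]
width: 0.0004
```

```bash
python3 - <<'E'
from h import *
o=get_obs();togo([.5276,.0450,.045],-.15,o)
y=-.15;M=np.array([[np.cos(y),-np.sin(y)],[np.sin(y),np.cos(y)]]);c=np.array([.6108,-.0464])
print((o["tool_pos"][:2]-c)@M)
E
```

```text
at 9.8 [0.5295 0.043  0.0519] [ 3.142e+00 -2.000e-03 -1.520e-01] F [0.3 0.1 0.7] w 0.0004
shift cm [-0.21 -0.17  0.69] turn [ 0.    -0.002 -0.002]
[-0.0937911   0.07628466]
```

Request:
step_arm:
  increments: "1 0 0 0 0 0; 1.5 0 0 0 0 0; 1.5 0 0 0 0 0; 1.5 0 0 0 0 0; 0 0 0 0 0 0"

```text
time: 10.3
tool_pos: [0.5837, 0.0353, 0.0522]
ee_rot: [3.142, 0.001, -0.152]
wrist_force: [-6.3, 0.1, 4.3]
width: 0.0005
```

Request:
step_arm:
  increments: "1.5 0 0 0 0 0; 1.5 0 0 0 0 0; 1.5 0 0 0 0 0; 1.5 0 0 0 0 0; 0 0 0 0 0 0"

```text
time: 10.8
tool_pos: [0.643, 0.0264, 0.0515]
ee_rot: [-3.141, 0.001, -0.151]
wrist_force: [-1.7, -0.6, 0.0]
width: 0.0005
```

Request:
step_arm:
  increments: "0.6 0 0 0 0 0; 0.5 0 0 0 0 0; 0 0 0 0 0 0; 0 0 0 0 0 0"

```text
time: 11.2
tool_pos: [0.6517, 0.0251, 0.0515]
ee_rot: [3.141, 0.004, -0.151]
wrist_force: [-8.2, 2.1, 3.9]
width: 0.0004
```

```bash
python3 - <<'E'
from h import *
o=get_obs();togo([.5276,.0450,.045],-.15,o)
y=-.15;M=np.array([[np.cos(y),-np.sin(y)],[np.sin(y),np.cos(y)]]);c=np.array([.6108,-.0464])
print((o["tool_pos"][:2]-c)@M, o["wrist_force"][:2]@M)
np.save("o5.npy",np.r_[o["tool_pos"],o["ee_rot"]])
im=snapshot("wrist")[:,:,::-1];cv2.imwrite("pics/w5.png",im)
im=snapshot("top")[:,:,::-1];cv2.imwrite("pics/top5.png",im)
E
```

```text
at 11.2 [0.6517 0.0251 0.0515] [ 3.141  0.004 -0.151] F [-8.2  2.1  3.9] w 0.0004
shift cm [-12.56  -0.11   0.71] turn [ 0.     0.004 -0.001]
[0.02972669 0.07675656] [-8.39835007  0.80741698]
```

View pics/w5.png

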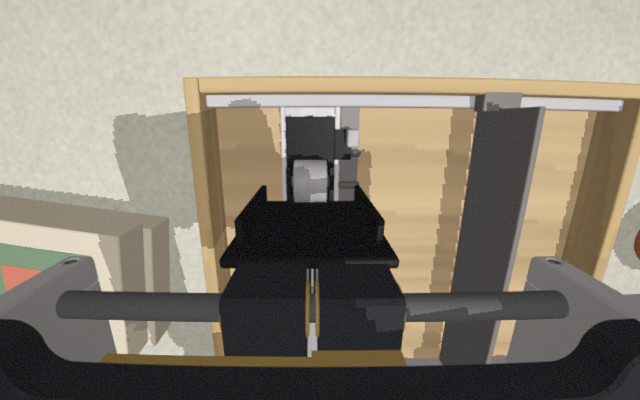

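The paddle is pressed back by the fingers, with its front top edge at row ~263, columns 222–398. I'll measure its travel by ray and push about 5 mm more for margin.

Request:
step_arm:
  increments: "0.3 0 0 0 0 0; 0.2 0 0 0 0 0; 0 0 0 0 0 0; 0 0 0 0 0 0; 0 0 0 0 0 0"

```text
time: 11.8
tool_pos: [0.6564, 0.0243, 0.0516]
ee_rot: [3.141, 0.004, -0.151]
wrist_force: [-10.5, 0.6, 3.6]
width: 0.0004
```

```bash
python3 - <<'E'
from h import *
y=-.15;M=np.array([[np.cos(y),-np.sin(y)],[np.sin(y),np.cos(y)]]);c=np.array([.6108,-.0464])
a=np.load("o5.npy");o5=dict(tool_pos=a[:3],ee_rot=a[3:])
for p in((222,264),(398,264)): P=onz("wrist",p,.116,o5);print("before",((P[:2]-c)@M).round(4))
o=get_obs();print(o["time"],o["tool_pos"],(o["tool_pos"][:2]-c)@M, o["wrist_force"][:2]@M,o["wrist_force"][2],abs(o["qvel"]).max())
im=snapshot("wrist")[:,:,::-1];cv2.imwrite("pics/w6.png",im)
im=snapshot("top")[:,:,::-1];cv2.imwrite("pics/top6.png",cv2.resize(im[95:235,280:430],(600,560),interpolation=cv2.INTER_CUBIC))
E
```

```text
before [0.0428 0.1172]
before [0.0427 0.0356]
11.8 [0.65643641 0.02433996 0.051565  ] [0.03455272 0.07676545] [-10.43246334  -0.97801904] 3.632896269116643 0.0015208999401275034
```

View pics/w6.png

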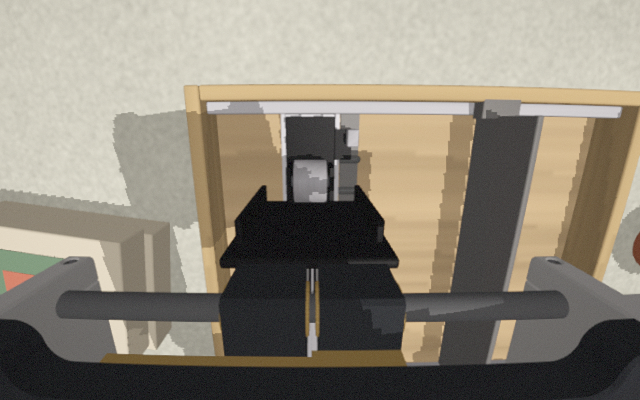

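View pics/top6.png

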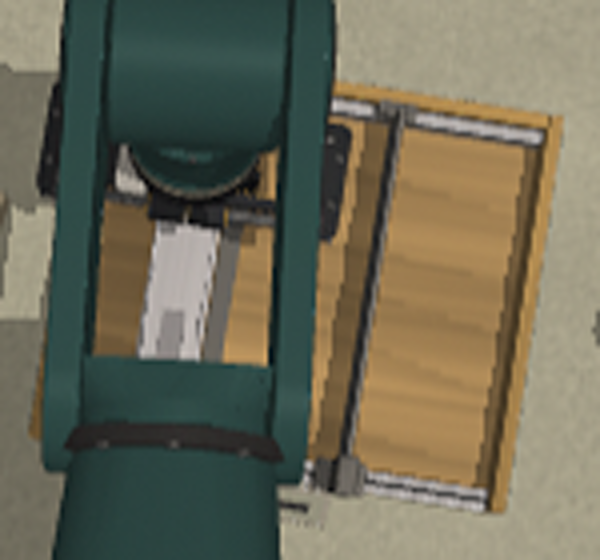

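```bash
python3 - <<'E'
from h import *
y=-.15;M=np.array([[np.cos(y),-np.sin(y)],[np.sin(y),np.cos(y)]]);c=np.array([.6108,-.0464])
f=lambda u,v:((u+.5)/4-.5+280,(v+.5)/4-.5+95)
for n,p,z in(("panel back",(400,112),.087),("panel front",(347,452),.087),("grip",(342,476),.086),("label R",(328,505),.02),("label R near rail",(331,490),.028)):
    print(n,((onz("top",f(*p),z)[:2]-c)@M).round(4))
a=cv2.imread("pics/w6.png")
o=get_obs();print(o["time"],o["tool_pos"],o["wrist_force"],abs(o["qvel"]).max())
print("paddle",[((onz("wrist",p,.116,o)[:2]-c)@M).round(4) for p in((222,264),(398,264))])
print("proj back stop/target face edges", proj("wrist",[np.append(c+M@[x,.078],.116) for x in(.035,.0426,.05)],o).round(1))
E
```

```text
panel back [ 0.1089 -0.046 ]
panel front [-0.1131 -0.0456]
grip [-0.1286 -0.0449]
label R [-0.1472 -0.0444]
label R near rail [-0.1371 -0.0442]
11.9 [0.65639906 0.02430749 0.0515239 ] [-9.06145379  0.98425905  4.16855277] 0.002292899688354056
paddle [array([0.0477, 0.1172]), array([0.0475, 0.0356])]
proj back stop/target face edges [[306.7 288. ]
 [306.6 273.9]
 [306.5 259.6]]
```

```bash
python3 - <<'E'
from bench import *
print(close_job()); print(get_obs()["tool_pos"],get_obs()["wrist_force"])
E
```

```text
the job is handed in; nothing more can be done
None
the job is handed in; nothing more can be done
```

The divider is set in line with the right-hand end of the white label holder, and the arm is holding the pusher back past its last click. I handed the job in at about 11.9 s. It gave no verdict.

- **Divider:** I gripped it, slid it about 42 mm, let go and looked. It was about 2.5 mm short, so I regripped, moved it another 2.5 mm and let go again. In the last top view the panel is at tray y −0.0458 and the label end at −0.0443, about 1.5 mm apart against the 6 mm allowed. The wrist view agreed to about 1–2 mm.
- **One odd reading:** the panel came out at −0.053 in one wrist view. That fits the rest if the panel's top is about 87 mm up rather than 77 mm, which I assumed but did not check separately.
- **Pusher:** I pushed it with the closed fingers, and it is standing still under about 9–10 N. Its travel is about 114.6 mm from the finger position and about 119.5 mm from the paddle edge in the wrist picture. These disagree by 5 mm, but both are past 107 mm and short of the 122 mm back stop.
- **Other things:** the arm path kept clear of the card boxes, mug, vase and green look-alike, and I felt no unexpected forces. I did not measure their positions again at the end.

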